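Find the high point of a focus camshaft with a dial indicator

TASK

The microscope's focus camshaft lies in the two V-blocks under the dial indicator. Lower the indicator's carriage until the plunger rests on the brass cam with about half of its travel pushed in, then roll the shaft with a light touch until the needle has shown the cam's lowest point, and roll on to its highest point and leave it there under the plunger. Keep the shaft seated in both V-blocks, never push the plunger to the end of its travel, and leave the other things on the bench alone.

Things in the scene. Friction and masses are not known exactly. Their poses are not given: they have to be found in the camera images.
- stand: Comparator stand, fixed: dark granite plate 280 x 280 x 20 mm with two steel V-blocks and a column. Origin on the table (plate's underside) below the middle between the V-blocks. y runs from the knob-side V-block to the other, parallel to the grooves and the shaft; x runs towards the column, z up. The plate reaches from x = -80 to 200 and y = -140 to 140 mm.
- vblock (a point): Top centre of the V-block on the knob's side, at y = -90 mm of the stand, 65 mm above the table; 50 mm in x, 22 mm wide in y, with a 90 degree groove 16 mm deep along y. Its twin stands at y = +90 mm.
- column_top (a point): Top of the steel column, 22 mm in diameter, 265 mm above the table, at x = 145, y = 50 mm of the stand: keep the gripper clear of it.
- shaft: Focus camshaft, loose in the V-blocks: oiled steel shaft 12 mm in diameter, 220 mm long, along its own y axis, 0.34 kg with knob and cam. Origin on its axis at mid-length; seated, the axis is 57.5 mm above the table. It stays at the angle where it is left. Thin collars beside the V-blocks leave 1.5 mm end play each way. Its frame does not tell where the cam's high side is.
- knob (a point): Centre of the focus knob, on the shaft's axis at y = -60 mm of the shaft: black ribbed cylinder 48 mm in diameter, 20 mm wide, top 81.5 mm above the table, friction about 0.6, firm: it gives only some 0.3 mm under 10 N, so press by force. A fingertip pressed on its top with some 3 to 8 N and drawn across, along the stand's x, rolls the shaft; 25 N is too much.
- cam_seat (a point): Point on the shaft's axis inside the brass cam (y = 50 mm of the shaft). The cam is a round disc 30 mm in diameter, 16 mm wide, fixed hard to the shaft with its centre 2 mm off the axis: its top rises and falls 4 mm in a turn, between 70.5 and 74.5 mm above the table. Its high side points another way round the shaft each time.
- gauge: Dial-indicator carriage: aluminium arm on the column, held up by friction; pushed with 5 N or more it slides straight down (15 N up) and stays where it is left. Origin in the plunger's line, where the tip is when fully out: x = 0, y = 50 mm of the stand, above the cam; axes as the stand's. Starts 18 to 41 mm too high and can be lowered past the end of the plunger's travel.
- grip (a point): Top centre of the carriage's handle, an upright round black post 16 mm in diameter, standing 42 mm up from the carriage's arm, 62 mm from the plunger's line towards the column, 87 mm above the carriage's origin. The post is rigid with the carriage.
- dial (a point): Centre of the dial's face (59 mm across, facing up), 66 mm above the carriage's origin, on the plunger's line. Twelve long ticks 1 mm apart; the black needle points to the column when the plunger is out and goes once round clockwise in 12 mm.
- tip (a point): Lowest point of the plunger's 5 mm ball tip; it moves with the plunger. Fully out it is the carriage's origin.
- plunger (a joint): The dial's reading: how far the plunger is pushed in (m), 0 = fully out, 0.012 = end of its travel. It presses down with 0.7 N at 0, 1.0 N at half travel and 1.4 N at the end. Set at half travel it has room for the cam's whole rise and fall.
- objective: Bystander on the plate: steel microscope objective 26 mm in diameter, 42 mm tall, standing; origin under its centre.
- spacer: Bystander on the plate: brass spacer ring 26 mm in diameter, 8 mm high; origin under its centre.
- petri: Bystander: clear dish 90 mm in diameter, 14 mm high.
- petri_small: Bystander: clear dish 56 mm in diameter, 14 mm high.
- tweezers: Bystander: steel tweezers 145 mm long, lying.
- screwdriver: Bystander: screwdriver 150 mm long, lying.
- slide_box: Bystander: grey slide box 85 x 75 x 35 mm.
- bottle: Bystander: amber bottle 56 mm in diameter, 100 mm tall.
Things that resemble listed ones, but are neither listed nor needed, are in the scene too. There is more than one size of the shaft; the job needs the smaller.

How it is judged:
On the way, in this order (a step that is already met when the one before it is completed fails the run):
1. the plunger rests on the cam, about half of its travel pushed in (4.5 to 7.5 mm), the shaft seated (value of joint plunger between 0.0045 and 0.0075 m and contact force between gauge and shaft above 0.15 N and z of shaft in the frame of stand between 0.0545 and 0.059 m and angle between the y axis of shaft and the y axis of stand, either way round below 0.05 rad), for 0.3 s.
2. with the plunger on it, the cam has been turned to its lowest point (plunger tip within 0.3 mm of its least distance, 13 mm, from the shaft's axis) (distance between tip and cam_seat between 0.012 and 0.0133 m and value of joint plunger above 0.0002 m and contact force between gauge and shaft above 0.15 N and z of shaft in the frame of stand between 0.0545 and 0.059 m and angle between the y axis of shaft and the y axis of stand, either way round below 0.05 rad), for 0.1 s.
At the end, for the whole second after the job is handed in: The shaft lies at rest, seated in both V-blocks (axis 57.5 mm above the table, -3 to +1.5 mm; within 0.05 rad of the grooves). The plunger rests on the cam's highest point: tip within 0.3 mm of 17 mm from the shaft's axis at the cam's middle, plunger not at the end of its travel (distance between tip and cam_seat between 0.0167 and 0.0175 m and value of joint plunger below 0.0117 m and angular speed of shaft below 0.2 rad/s and contact force between gauge and shaft above 0.15 N and z of shaft in the frame of stand between 0.0545 and 0.059 m and angle between the y axis of shaft and the y axis of stand, either way round below 0.05 rad); the robot touches nothing.
It fails at once if a bystander is moved by more than 25 mm (distance of any of objective, spacer, petri, petri_small, tweezers, screwdriver, slide_box, bottle from where it was at the start of the episode above 0.025 m).
It fails at once if the fingers press the shaft harder than 25 N (contact force between the fingers and shaft above 25 N).
It fails at once if the plunger is pushed to the end of its travel (past 11.8 mm), or the indicator presses the shaft harder than 6 N (value of joint plunger above 0.0118 m or contact force between gauge and shaft above 6 N).
It fails at once if the shaft is lifted out of a V-block (by more than 4 mm, or tilted by more than 0.06 rad) (z of shaft in the frame of stand above 0.0615 m or angle between the y axis of shaft and the y axis of stand, either way round above 0.06 rad).
It also fails if it takes over 70 s, if anything falls off the work surface, if the arm or the gripper's body presses on something with over 40 N, if the wrist force passes 120 N, or if a joint passes its speed limit or range.

ROBOT

A 6-joint arm with a two-finger parallel gripper is mounted at the origin on the work surface. World frame = base frame: x ahead of the robot, y to its left, z up, the work surface at z = 0. Lengths are in m, angles in rad, forces in N, time in s.
With the tool pointing down it reaches from about 0.225 to 0.875 m from the base axis. Payload 3.4 kg.
Tool frame: the origin (TCP) lies at the very end of the fingers, on their centre line; the grasp point (between the pads) lies 19 mm behind it; z points along the fingers, y is the line along which they close (so a half turn about z gives the same grasp; the last joint's range is limited). The gripper opens to 85 mm and grips with 20 to 120 N. Pads are 22 mm wide; open, the fingers measure 114 mm over their backs; the gripper's body (76 mm by 85 mm) begins 54 mm behind the grasp point. The pads swing forward as they close: fully open they stand 13 mm farther back than shut.
Start: joints at [-1.271, 0.276, 1.505, -0, 1.361, -0.121], TCP at [0.235, -0.525, 0.231] pointing down, gripper open.
Joint ranges: [-2.89, 2.89], [-0.75, 2.08], [0.22, 2.7], [-1.18, 4.32], [0.11, 2.71], [-2.7, 2.7]. Speed limits (rad/s): [2.57, 2.57, 3.14, 3.14, 3.14, 3.14].

INTERFACE

Orientations are given as a unit quaternion [w, x, y, z].
In Python, from rig import get_state, optics, sign_off gives the robot as it stands.
- The arm moves only by the tool send_rows, never from a script. Its argument "increments" is a list of rows, each an object with "gripper": the gripper's target within -1 to 1 (shut at 1, half-way at 0, fully open at -1); "linear": the shift along the world's x, y, z in m, a list of three; "delta_rot": the turn, a rotation vector about the world's x, y, z in rad, a list of three. In form: [{"gripper": gripper, "linear": [dx, dy, dz], "delta_rot": [rx, ry, rz]}, ...]. A call has 1 to 8 rows; each row is the pose to reach, as a shift and turn from the pose commanded when the call began; what a row does not reach only later rows make up. A row lasts 1/10 s, in which the tool goes at most 50 mm and 8.59 degrees, less where a joint would pass 70% of its speed; a pose out of reach is approached as far as the arm can. A call with a gripper value outside its range is refused whole. The fingers move at their own pace and stop on an object; "newtons" is the grip in N (left out, the last holds). Time passes only in rows, so rows that repeat a pose let the fingers close. It gives the time, the measured TCP pose, the force, the opening and the grip force at its end, in the units of the state.
- get_state(): the state, without advancing time (a new reading comes with each control period).
- optics.get_image(name): name is "side" or "top"; returns a dict with "pixels" (400x640x3 uint8, blue, green, red), "K" (3x3 intrinsics, pixels), "rvec" (rotation vector, rad) and "tvec" (3), from world to camera coordinates, as OpenCV has them. Camera axes: x right, y down, z forward; pixel columns grow to the right and rows downward; lengths in m; the calibration is good to about 2 mm. A picture is of the moment at which its call begins. There is no depth.
- sign_off(): hands the job in; it is judged then, once.
The state is a dict: "clock": time; "qpos": joint angles; "qd": joint speeds; "effort": joint torques, N m; "position": TCP position; "ee_rot": TCP orientation; "contact_force": force on the tool from outside, world axes, zero at the start; "moment": the same for the moment, N m; "width": finger opening in m; "gripper_force": force on a finger pad.
Only numpy, scipy, OpenCV 4.12 (cv2) and the standard library are available. Lean on these libraries where they do the work, as an engineer would, in place of code of your own. Each camera call takes 0.05 s, during which the arm holds its last target. There are 200 camera calls.

## Working session

There is one attempt and no reset: what is moved stays moved. The work goes in short steps, Python scripts to look and compute and a tool call to move; the robot and the scene stay as the last step left them, time stands still between calls to the robot, and variables do not carry over. Pictures are saved under pics/ and viewed, at most 10 in all, crops included, and the job is handed in when it is done.

Besides the shell and the picture viewer there is one more tool, called after "Emit:" as name(argument=value, ...) on one line, values as JSON. send_rows: Moves the arm, as the interface text tells. Its arguments: {"type":"object","properties":{"increments":{"type":"array"},"newtons":{"type":"number"}},"required":["increments"]}

```bash
mkdir -p pics
cat > h.py <<'E'
import numpy as np, cv2
from rig import get_state, optics, sign_off
def cam(n):
    d=optics.get_image(n); d['R']=cv2.Rodrigues(np.array(d['rvec'],float))[0]; d['t']=np.array(d['tvec'],float).ravel(); d['K']=np.array(d['K'],float); d['pixels']=np.array(d['pixels'],np.uint8); return d
def ray(d,uv):
    v=d['R'].T@np.linalg.inv(d['K'])@np.array([uv[0],uv[1],1.0]); return -d['R'].T@d['t'], v
def onz(d,uv,z):
    o,v=ray(d,uv); return o+v*(z-o[2])/v[2]
def proj(d,p):
    q=d['R']@np.array(p,float)+d['t']; q=d['K']@q; return q[:2]/q[2]
E
python3 - <<'E'
from h import *
for n in('top','side'):
    d=cam(n); cv2.imwrite(f'pics/{n}0.png',d['pixels']); o,v=ray(d,(320,200)); print(n,o,v,d['K'][0,0])
print(get_state())
E
```

```text
top [0.19779272 0.02195868 1.66562305] [ 0.17765522 -0.00434797 -0.9840913 ] 436.7065777372746
side [ 0.36582509 -1.34626333  0.9358247 ] [ 0.09625945  0.8667165  -0.48954626] 502.35007505775303
{'clock': 0.1, 'qpos': array([-1.27095212e+00,  2.76550847e-01,  1.50602576e+00,  1.47737840e-05,
        1.36070482e+00, -1.20988314e-01]), 'qd': array([ 8.95678122e-04, -1.13710536e-03, -4.20034333e-03,  8.97039328e-05,
       -3.95169054e-04, -1.51349115e-03]), 'effort': array([ 3.45025437e-04, -4.17698729e+01, -2.46404529e+01, -2.18386695e-04,
        5.82278983e-03, -1.11217361e-05]), 'position': array([ 0.2347627 , -0.52436672,  0.23050766]), 'ee_rot': array([-8.41660992e-04,  9.77944031e-01,  2.08865411e-01, -6.82171626e-05]), 'contact_force': array([0.24835752, 0.08942602, 0.2241482 ]), 'moment': array([-0.02322925,  0.00767256,  0.02815568]), 'gripper_force': 0.0, 'width': 0.08526589065262957}
```

View pics/top0.png

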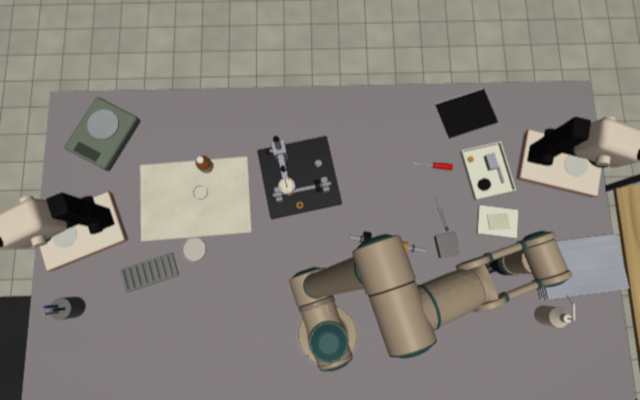

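View pics/side0.png

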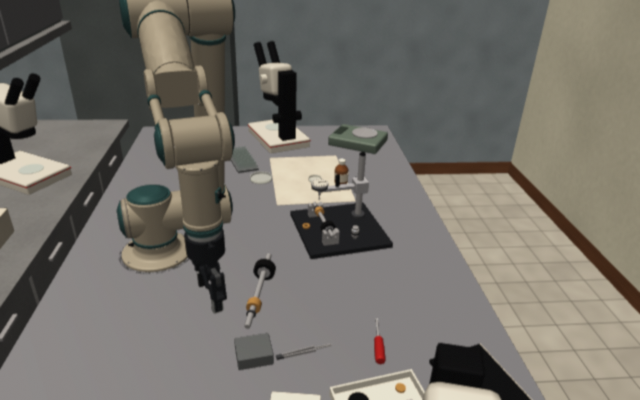

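The top view shows the stand plate at about (300,178), with the dial at (287,186), the column at (277,145) and the knob end at (322,187). There are two shafts. The one in the V-blocks at about (305,187) on the plate fits the description. The one lying loose at about (390,243) top, (258,290) side is the larger look-alike. I'll confirm this in an enlarged crop and measure the plate.

Run:
```python
from h import *
d=cam('top');s=cam('side')
def plate(d,box):
    x0,y0,x1,y1=box; m=np.zeros((400,640),np.uint8)
    m[y0:y1,x0:x1]=(d['pixels'][y0:y1,x0:x1].max(2)<60)*255
    m=cv2.morphologyEx(m,cv2.MORPH_OPEN,np.ones((3,3)))
    n,l,st,c=cv2.connectedComponentsWithStats(m); i=1+st[1:,4].argmax()
    cs=np.argwhere(l==i)[:,::-1].astype(np.float32)
    return cv2.convexHull(cs)
h=plate(d,(240,120,360,230)); w=np.array([onz(d,p[0],.02)[:2] for p in h],np.float32)
r=cv2.minAreaRect(w*1000); print('top',r); print(cv2.boxPoints(r))
h=plate(s,(270,190,410,270)); w=np.array([onz(s,p[0],.02)[:2] for p in h],np.float32)
r=cv2.minAreaRect(w*1000); print('side',r); print(cv2.boxPoints(r))
a=cv2.resize(d['pixels'][125:225,245:355],None,fx=5,fy=5,interpolation=cv2.INTER_CUBIC)
cv2.imwrite('pics/a.png',a)
b=cv2.resize(s['pixels'][140:265,275:405],None,fx=4.6,fy=4.6,interpolation=cv2.INTER_CUBIC); cv2.imwrite('pics/b.png',b)
```

```text
top ((589.3352661132812, 94.64230346679688), (274.9734191894531, 273.7273864746094), 10.915285110473633)
[[428.4198   202.99576 ]
 [480.25208  -65.77941 ]
 [750.25073  -13.711151]
 [698.41846  255.06403 ]]
side ((592.3624267578125, 79.40264892578125), (280.71875, 294.0006408691406), 10.804158210754395)
[[426.93552  197.48647 ]
 [482.04672  -91.30263 ]
 [757.7893   -38.681168]
 [702.6781   250.10793 ]]
```

View pics/a.png

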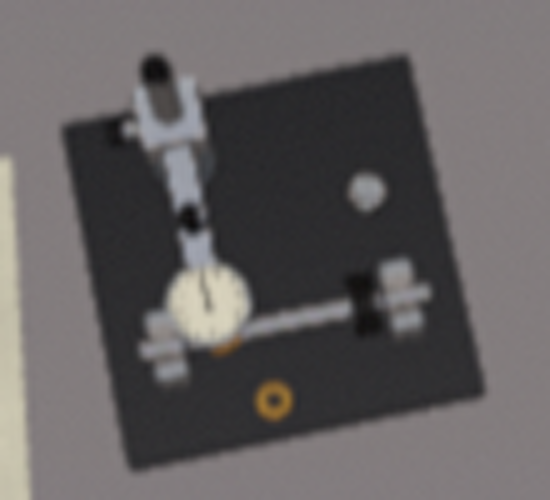

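View pics/b.png

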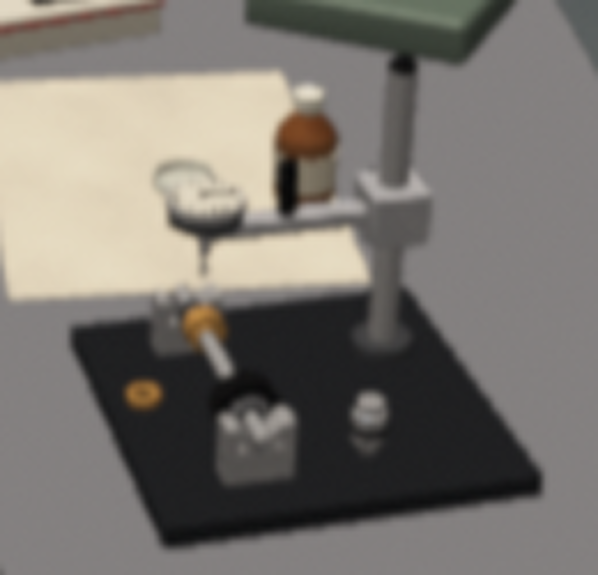

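The crops confirm it: this shaft, with its knob and brass cam, is seated in the V-blocks under the indicator (cam at crop a (228,345), knob at (365,303)). The post top is at about crop a (190,215), crop b (287,158), and the needle points to the column. Next I triangulate the post top to get the carriage height.

Run:
```python
from h import *
d=cam('top');s=cam('side')
def tri(a,b):
    P=[c['K']@np.c_[c['R'],c['t']] for c in(d,s)]
    X=cv2.triangulatePoints(P[0],P[1],np.array(a,float).reshape(2,1),np.array(b,float).reshape(2,1)).ravel();X=X[:3]/X[3]
    return X.round(4),(proj(d,X)-a).round(1),(proj(s,X)-b).round(1)
print('post',tri((283,168),(275+288/4.6,140+157/4.6)))
print('dial',tri((245+208/5,125+304/5),(275+206/4.6,140+195/4.6)))
print('coltop',tri((245+155/5,125+68/5),(275+402/4.6,140+62/4.6)))
c,sn=np.cos(.19),np.sin(.19); O=np.array([.530,.083])
W=lambda x,y:O+np.array([c*x-sn*y,sn*x+c*y])
for n,x,y,z in[('knob',0,-.06,.0815),('cam',0,.05,.072),('vb',0,-.09,.065),('col',.145,.05,.265),('post',.062,.05,.185)]:
    p=[*W(x,y),z]; print(n,np.round(p,4),'crop a',((proj(d,p)-[245,125])*5).round(),'crop b',((proj(s,p)-[275,140])*4.6).round())
```

```text
post (array([0.5838, 0.1413, 0.1926]), array([-0. , -1.2]), array([-0.9,  0.2]))
dial (array([0.5247, 0.1313, 0.168 ]), array([-0. , -0.9]), array([-0.7,  0.1]))
coltop (array([0.6668, 0.1586, 0.2592]), array([ 0. , -0.7]), array([-0.5,  0.1]))
knob [0.5413 0.0241 0.0815] crop a [361. 299.] crop b [236. 375.]
cam [0.5206 0.1321 0.072 ] crop a [216. 332.] crop b [193. 310.]
vb [ 0.547  -0.0054  0.065 ] crop a [400. 295.] crop b [248. 417.]
col [0.6629 0.1595 0.265 ] crop a [153.  67.] crop b [395.  55.]
post [0.5814 0.1438 0.185 ] crop a [187. 215.] crop b [280. 166.]
```

Emit:
send_rows(increments=[{"gripper": 1,"linear": [0.02,0.035,0.02],"delta_rot": [0,0,0.1]},{"gripper": 1,"linear": [0.04,0.075,0.04],"delta_rot": [0,0,0.2]},{"gripper": 1,"linear": [0.06,0.115,0.04],"delta_rot": [0,0,0.3]},{"gripper": 1,"linear": [0.08,0.155,0.04],"delta_rot": [0,0,0.4]},{"gripper": 1,"linear": [0.1,0.195,0.04],"delta_rot": [0,0,0.5]},{"gripper": 1,"linear": [0.12,0.235,0.04],"delta_rot": [0,0,0.6]},{"gripper": 1,"linear": [0.14,0.275,0.04],"delta_rot": [0,0,0.7]},{"gripper": 1,"linear": [0.16,0.315,0.04],"delta_rot": [0,0,0.8]}])

```text
clock: 1.1
position: [0.3953, -0.2082, 0.2715]
ee_rot: [0.0, 0.818, 0.575, 0.0]
contact_force: [0.3, -0.1, 0.1]
width: 0.0002
gripper_force: 0.0
```

Emit:
send_rows(increments=[{"gripper": 1,"linear": [0.03,0.04,0],"delta_rot": [0,0,0.09]},{"gripper": 1,"linear": [0.06,0.08,0],"delta_rot": [0,0,0.18]},{"gripper": 1,"linear": [0.09,0.125,0],"delta_rot": [0,0,0.27]},{"gripper": 1,"linear": [0.115,0.17,0],"delta_rot": [0,0,0.36]},{"gripper": 1,"linear": [0.14,0.215,0],"delta_rot": [0,0,0.45]},{"gripper": 1,"linear": [0.165,0.26,0],"delta_rot": [0,0,0.54]},{"gripper": 1,"linear": [0.18,0.31,-0.01],"delta_rot": [0,0,0.54]},{"gripper": 1,"linear": [0.188,0.353,-0.03],"delta_rot": [0,0,0.54]}])

```text
clock: 1.9
position: [0.5834, 0.1372, 0.2457]
ee_rot: [0.002, 0.637, 0.771, 0.002]
contact_force: [0.8, -0.5, -0.6]
width: 0.0001
gripper_force: 0.0
```

Run:
```python
from h import *
S=get_state();print(S['clock'],S['position'],S['ee_rot'],S['contact_force'],S['width'],S['qpos'])
d=cam('top');s=cam('side')
a=cv2.resize(d['pixels'][125:225,245:355],None,fx=4,fy=4,interpolation=cv2.INTER_CUBIC)
b=cv2.resize(s['pixels'][140:240,285:375],None,fx=4,fy=4,interpolation=cv2.INTER_CUBIC)
cv2.imwrite('pics/c.png',np.hstack([a,b]))
```

```text
1.9 [0.58336509 0.13719258 0.24571058] [0.00163807 0.6367594  0.77105905 0.00164884] [ 0.77039985 -0.5034008  -0.59287289] 7.571074298596154e-05 [ 1.14958441e-01  3.02764551e-01  1.43033393e+00 -7.81318208e-05
  1.40384639e+00 -7.52442933e-02]
```

View pics/c.png

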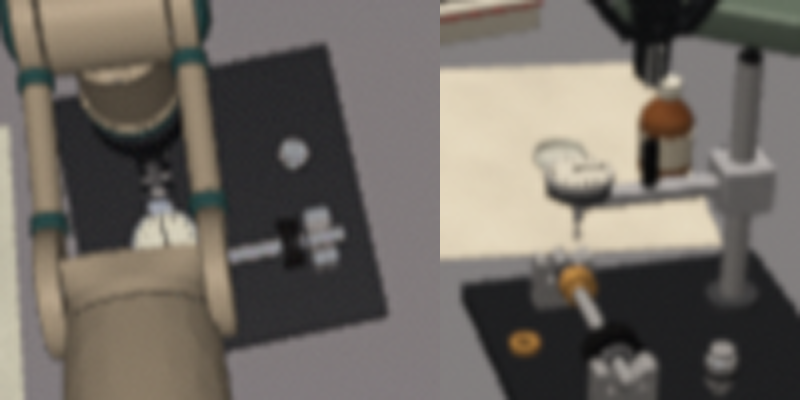

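The view shows the closed fingers directly above the post, but the arm hides the dial from the top camera. I'll lower until I feel contact.

Emit:
send_rows(increments=[{"gripper": 1,"linear": [0,0,-0.02],"delta_rot": [0,0,0]},{"gripper": 1,"linear": [0,0,-0.035],"delta_rot": [0,0,0]},{"gripper": 1,"linear": [0,0,-0.041],"delta_rot": [0,0,0]},{"gripper": 1,"linear": [0,0,-0.041],"delta_rot": [0,0,0]},{"gripper": 1,"linear": [0,0,-0.041],"delta_rot": [0,0,0]}])

```text
clock: 2.5
position: [0.5815, 0.1344, 0.2044]
ee_rot: [0.0, 0.637, 0.771, 0.0]
contact_force: [0.4, 0.4, 0.5]
width: -0.0001
gripper_force: 0.0
```

Emit:
send_rows(increments=[{"gripper": 1,"linear": [0,0,-0.002],"delta_rot": [0,0,0]},{"gripper": 1,"linear": [0,0,-0.004],"delta_rot": [0,0,0]},{"gripper": 1,"linear": [0,0,-0.006],"delta_rot": [0,0,0]}])

```text
clock: 2.8
position: [0.5813, 0.1348, 0.198]
ee_rot: [0.0, 0.637, 0.771, 0.0]
contact_force: [-0.1, 0.3, -0.2]
width: -0.0004
gripper_force: 0.0
```

Emit:
send_rows(increments=[{"gripper": 1,"linear": [0,0,-0.002],"delta_rot": [0,0,0]},{"gripper": 1,"linear": [0,0,-0.004],"delta_rot": [0,0,0]},{"gripper": 1,"linear": [0,0,-0.006],"delta_rot": [0,0,0]}])

```text
clock: 3.1
position: [0.5811, 0.1349, 0.1915]
ee_rot: [-0.0, 0.637, 0.771, -0.0]
contact_force: [-0.7, 0.8, -0.5]
width: -0.0002
gripper_force: 0.0
```

Emit:
send_rows(increments=[{"gripper": 1,"linear": [0.001,0.007,0.002],"delta_rot": [0,0,0]},{"gripper": 1,"linear": [0.001,0.007,0],"delta_rot": [0,0,0]}])

```text
clock: 3.3
position: [0.5827, 0.1429, 0.1922]
ee_rot: [0.0, 0.637, 0.771, 0.001]
contact_force: [0.1, -0.1, 0.3]
width: 0.0001
gripper_force: 0.0
```

Emit:
send_rows(increments=[{"gripper": 1,"linear": [0,0,-0.001],"delta_rot": [0,0,0]},{"gripper": 1,"linear": [0,0,-0.002],"delta_rot": [0,0,0]},{"gripper": 1,"linear": [0,0,-0.003],"delta_rot": [0,0,0]}])

```text
clock: 3.6
position: [0.5821, 0.1421, 0.1892]
ee_rot: [0.0, 0.637, 0.771, 0.0]
contact_force: [-1.6, -0.8, 2.9]
width: -0.0001
gripper_force: 1.8
```

Emit:
send_rows(increments=[{"gripper": 1,"linear": [0,0,-0.001],"delta_rot": [0,0,0]},{"gripper": 1,"linear": [0,0,-0.002],"delta_rot": [0,0,0]},{"gripper": 1,"linear": [0,0,-0.003],"delta_rot": [0,0,0]}])

```text
clock: 3.9
position: [0.5821, 0.1421, 0.1858]
ee_rot: [0.0, 0.637, 0.771, 0.0]
contact_force: [-0.7, 0.6, 4.2]
width: 0.0
gripper_force: 1.9
```

Emit:
send_rows(increments=[{"gripper": 1,"linear": [0,0,-0.003],"delta_rot": [0,0,0]},{"gripper": 1,"linear": [0,0,-0.006],"delta_rot": [0,0,0]},{"gripper": 1,"linear": [0,0,-0.009],"delta_rot": [0,0,0]},{"gripper": 1,"linear": [0,0,-0.012],"delta_rot": [0,0,0]},{"gripper": 1,"linear": [0,0,-0.015],"delta_rot": [0,0,0]},{"gripper": 1,"linear": [0,0,-0.018],"delta_rot": [0,0,0]}])

```text
clock: 4.5
position: [0.5821, 0.1421, 0.1674]
ee_rot: [-0.0, 0.637, 0.771, 0.0]
contact_force: [-1.0, 3.1, 3.9]
width: 0.0004
gripper_force: 2.1
```

Emit:
send_rows(increments=[{"gripper": 1,"linear": [0,0,-0.003],"delta_rot": [0,0,0]},{"gripper": 1,"linear": [0,0,-0.006],"delta_rot": [0,0,0]},{"gripper": 1,"linear": [0,0,-0.009],"delta_rot": [0,0,0]},{"gripper": 1,"linear": [0,0,-0.012],"delta_rot": [0,0,0]},{"gripper": 1,"linear": [0,0,-0.012],"delta_rot": [0,0,0]}])

```text
clock: 5.0
position: [0.5821, 0.1417, 0.1551]
ee_rot: [0.0, 0.637, 0.771, -0.0]
contact_force: [-0.3, 1.0, 0.9]
width: -0.0001
gripper_force: 0.7
```

Emit:
send_rows(increments=[{"gripper": 1,"linear": [0,0,0.03],"delta_rot": [0,0,0]},{"gripper": 1,"linear": [-0.01,-0.03,0.06],"delta_rot": [0,0,0]},{"gripper": 1,"linear": [-0.02,-0.07,0.06],"delta_rot": [0,0,0]},{"gripper": 1,"linear": [-0.03,-0.1,0.05],"delta_rot": [0,0,0]},{"gripper": 1,"linear": [-0.039,-0.119,0.03],"delta_rot": [0,0,0]},{"gripper": 1,"linear": [-0.039,-0.119,0],"delta_rot": [0,0,0]},{"gripper": 1,"linear": [-0.039,-0.119,-0.03],"delta_rot": [0,0,0]},{"gripper": 1,"linear": [-0.039,-0.119,-0.03],"delta_rot": [0,0,0]}])

```text
clock: 5.8
position: [0.5393, 0.0221, 0.1214]
ee_rot: [-0.004, 0.637, 0.771, -0.003]
contact_force: [-0.7, 0.7, 0.2]
width: 0.0001
gripper_force: 0.0
```

```bash
cat >> h.py <<'E'
YAW=.19; SX=np.array([np.cos(YAW),np.sin(YAW)]); SY=np.array([-SX[1],SX[0]]); O=np.array([.532,.082])
def dial(save=None,zc=.134):
    d=cam('top'); c=O+.05*SY
    n=240; L=.034; g=np.linspace(-L,L,n)   # rectify: up = stand +x, right = stand -y
    P=np.array([[proj(d,[*(c-v*SX-u*SY),zc]) for u in g] for v in g],np.float32)
    im=cv2.remap(d['pixels'],P[...,0],P[...,1],cv2.INTER_CUBIC)
    if save: cv2.imwrite(save,im)
    m=(im.min(2)>120).astype(np.uint8)  # cream face
    k,l,st,ce=cv2.connectedComponentsWithStats(m); i=1+st[1:,4].argmax()
    h=cv2.convexHull(np.argwhere(l==i)[:,::-1].astype(np.float32)); (cx,cy),r=cv2.minEnclosingCircle(h)
    gr=cv2.cvtColor(im,cv2.COLOR_BGR2GRAY).astype(float)
    th=np.arange(0,360,3); R=np.linspace(.2*r,.6*r,20)
    pr=np.array([np.mean([cv2.getRectSubPix(gr.astype(np.float32),(1,1),(float(cx+q*np.sin(t)),float(cy-q*np.cos(t))))[0,0] for q in R]) for t in np.radians(th)])
    w=np.clip(np.median(pr)-pr,0,None); j=w.argmax(); w=np.where(np.abs((th-th[j]+180)%360-180)<45,w,0)
    a=np.degrees(np.angle(np.sum(w*np.exp(1j*np.radians(th)))))%360
    return a/30,(cx,cy,r),pr.round().astype(int)
E
python3 - <<'E'
from h import *
S=get_state();print(S['clock'],S['position'],S['contact_force'])
r=dial('pics/d.png');print(r[0],r[1]);print(r[2][::2])
d=cam('top')
a=cv2.resize(d['pixels'][150:210,255:345],None,fx=6,fy=6,interpolation=cv2.INTER_CUBIC)
a=np.vstack([a,np.zeros((0,540,3),np.uint8)])
b=np.zeros((360,240,3),np.uint8);b[:240]=cv2.imread('pics/d.png')
cv2.imwrite('pics/e.png',np.hstack([a,b]))
E
```

```text
5.8 [0.53929954 0.02205271 0.12142685] [-0.68086937  0.67730639  0.24987638]
3.7007204352292167 (82.61045837402344, 103.67049407958984, 120.99607849121094)
[188 195 199 198 197 196 198 200 201 201 200 198 196 193 189 182 172 162
 154 152 159 171 183 191 196 199 201 202 203 202 201 201 202 203 204 203
 200 195 190 186 184 183 181 181 181 181 179 174 167 161 161 164 169 173
 176 178 180 179 178 181]
```

View pics/e.png

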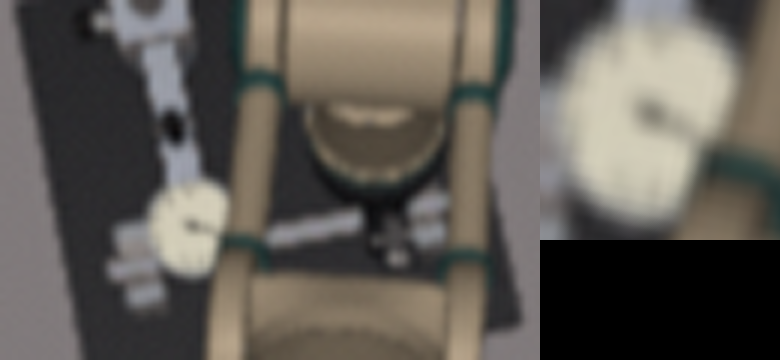

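The needle sits at about (690,130) from hub (650,112) in the rectified inset, roughly 120° clockwise of the column direction, so it reads about 4.0 mm. I'll go back and push the carriage 2 mm further.

Emit:
send_rows(increments=[{"gripper": 1,"linear": [0,0,0.04],"delta_rot": [0,0,0]},{"gripper": 1,"linear": [0.01,0.02,0.08],"delta_rot": [0,0,0]},{"gripper": 1,"linear": [0.02,0.06,0.08],"delta_rot": [0,0,0]},{"gripper": 1,"linear": [0.03,0.1,0.07],"delta_rot": [0,0,0]},{"gripper": 1,"linear": [0.039,0.119,0.055],"delta_rot": [0,0,0]},{"gripper": 1,"linear": [0.039,0.119,0.035],"delta_rot": [0,0,0]},{"gripper": 1,"linear": [0.039,0.119,0.031],"delta_rot": [0,0,0]},{"gripper": 1,"linear": [0.039,0.119,0.031],"delta_rot": [0,0,0]}])

```text
clock: 6.7
position: [0.5823, 0.1418, 0.1573]
ee_rot: [0.0, 0.637, 0.771, -0.0]
contact_force: [-0.5, 0.1, 0.7]
width: -0.0003
gripper_force: 0.0
```

Emit:
send_rows(increments=[{"gripper": 1,"linear": [0,0,-0.001],"delta_rot": [0,0,0]},{"gripper": 1,"linear": [0,0,-0.002],"delta_rot": [0,0,0]},{"gripper": 1,"linear": [0,0,-0.003],"delta_rot": [0,0,0]},{"gripper": 1,"linear": [0,0,-0.003],"delta_rot": [0,0,0]},{"gripper": 1,"linear": [0,0,-0.003],"delta_rot": [0,0,0]}])

```text
clock: 7.2
position: [0.5827, 0.1415, 0.1547]
ee_rot: [0.001, 0.637, 0.771, 0.0]
contact_force: [-0.9, -0.9, 5.0]
width: 0.0001
gripper_force: 2.2
```

Emit:
send_rows(increments=[{"gripper": 1,"linear": [0,0,-0.0006],"delta_rot": [0,0,0]},{"gripper": 1,"linear": [0,0,-0.0012],"delta_rot": [0,0,0]},{"gripper": 1,"linear": [0,0,-0.0016],"delta_rot": [0,0,0]},{"gripper": 1,"linear": [0,0,-0.0016],"delta_rot": [0,0,0]},{"gripper": 1,"linear": [0,0,-0.0016],"delta_rot": [0,0,0]}])

```text
clock: 7.7
position: [0.5827, 0.1416, 0.1522]
ee_rot: [0.001, 0.637, 0.771, 0.0]
contact_force: [1.7, -2.6, 3.9]
width: 0.0002
gripper_force: 2.2
```

Emit:
send_rows(increments=[{"gripper": 1,"linear": [0,0,0.03],"delta_rot": [0,0,0]},{"gripper": 1,"linear": [-0.01,-0.03,0.06],"delta_rot": [0,0,0]},{"gripper": 1,"linear": [-0.02,-0.07,0.06],"delta_rot": [0,0,0]},{"gripper": 1,"linear": [-0.035,-0.1,0.05],"delta_rot": [0,0,0]},{"gripper": 1,"linear": [-0.051,-0.121,0.02],"delta_rot": [0,0,0]},{"gripper": 1,"linear": [-0.051,-0.121,-0.02],"delta_rot": [0,0,0]},{"gripper": 1,"linear": [-0.051,-0.121,-0.06],"delta_rot": [0,0,0]},{"gripper": 1,"linear": [-0.051,-0.121,-0.066],"delta_rot": [0,0,0]}])

```text
clock: 8.5
position: [0.5259, 0.0218, 0.0811]
ee_rot: [-0.006, 0.637, 0.771, -0.003]
contact_force: [-0.3, 0.2, 0.0]
width: -0.0002
gripper_force: 0.0
```

```bash
cat >> h.py <<'E'
def needle(save=None,zc=.131,c0=(109,114)):
    d=cam('top'); c=O+.05*SY; g=np.linspace(-.034,.034,240)
    P=np.array([[proj(d,[*(c-v*SX-u*SY),zc]) for u in g] for v in g],np.float32)
    im=cv2.remap(d['pixels'],P[...,0],P[...,1],cv2.INTER_CUBIC)
    if save: cv2.imwrite(save,im)
    pol=cv2.warpPolar(cv2.cvtColor(im,cv2.COLOR_BGR2GRAY),(60,360),c0,60,cv2.WARP_POLAR_LINEAR)
    pr=np.roll(pol[:,18:55].mean(1).astype(float),90)  # index = deg clockwise from up
    w=np.clip(np.median(pr)-10-pr,0,None); th=np.arange(360); j=w.argmax()
    w=np.where(np.abs((th-th[j]+180)%360-180)<30,w,0)
    return (np.degrees(np.angle(np.sum(w*np.exp(1j*np.radians(th)))))%360)/30, pr[::15].astype(int)
E
python3 - <<'E'
from h import *
S=get_state();print(S['clock'],S['position'],S['contact_force'])
print(needle('pics/f.png'))
E
```

```text
8.5 [0.52586378 0.02175137 0.08114088] [-0.27354123  0.16533835  0.03410613]
(np.float64(6.552962409064299), array([198, 192, 190, 193, 196, 197, 198, 198, 197, 196, 192, 187, 176,
       154, 168, 191, 199, 201, 203, 203, 203, 202, 201, 201]))
```

View pics/f.png

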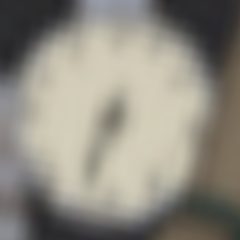

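The needle now points to about (92,185) from hub (112,112), so it reads about 6.5 mm. Next is the light press on the knob.

Emit:
send_rows(increments=[{"gripper": 1,"linear": [0,0,0.003],"delta_rot": [0,0,0]},{"gripper": 1,"linear": [0,0,0.003],"delta_rot": [0,0,0]}])

```text
clock: 8.75
position: [0.533, 0.0212, 0.0912]
ee_rot: [0.002, 0.637, 0.771, 0.001]
contact_force: [0.1, 1.5, 0.2]
width: -0.0001
gripper_force: 0.0
```

Emit:
send_rows(increments=[{"gripper": 1,"linear": [0.003,0.0005,-0.001],"delta_rot": [0,0,0]},{"gripper": 1,"linear": [0.003,0.0005,-0.003],"delta_rot": [0,0,0]},{"gripper": 1,"linear": [0.003,0.0005,-0.004],"delta_rot": [0,0,0]},{"gripper": 1,"linear": [0.003,0.0005,-0.004],"delta_rot": [0,0,0]}])

```text
clock: 9.15
position: [0.534, 0.0215, 0.0851]
ee_rot: [0.0, 0.637, 0.771, 0.0]
contact_force: [-0.1, -0.1, -0.4]
width: 0.0001
gripper_force: 0.0
```

Emit:
send_rows(increments=[{"gripper": 1,"linear": [0,0,-0.0015],"delta_rot": [0,0,0]},{"gripper": 1,"linear": [0,0,-0.003],"delta_rot": [0,0,0]},{"gripper": 1,"linear": [0,0,-0.003],"delta_rot": [0,0,0]}])

```text
clock: 9.45
position: [0.5338, 0.0214, 0.0818]
ee_rot: [-0.0, 0.637, 0.771, -0.0]
contact_force: [-0.4, 0.1, -0.5]
width: -0.0
gripper_force: 0.0
```

Emit:
send_rows(increments=[{"gripper": 1,"linear": [0,0,-0.0005],"delta_rot": [0,0,0]},{"gripper": 1,"linear": [0,0,-0.0005],"delta_rot": [0,0,0]}])

```text
clock: 9.65
position: [0.5341, 0.0214, 0.0815]
ee_rot: [-0.0, 0.637, 0.771, -0.0]
contact_force: [0.0, 0.8, -0.5]
width: -0.0
gripper_force: 0.0
```

Emit:
send_rows(increments=[{"gripper": 1,"linear": [0,0,-0.0004],"delta_rot": [0,0,0]},{"gripper": 1,"linear": [0,0,-0.0004],"delta_rot": [0,0,0]}])

```text
clock: 9.85
position: [0.5341, 0.0214, 0.0812]
ee_rot: [0.0, 0.637, 0.771, 0.0]
contact_force: [-0.1, -0.1, -0.4]
width: -0.0003
gripper_force: 0.0
```

Emit:
send_rows(increments=[{"gripper": 1,"linear": [0,0,-0.0004],"delta_rot": [0,0,0]},{"gripper": 1,"linear": [0,0,-0.0004],"delta_rot": [0,0,0]}])

```text
clock: 10.05
position: [0.5342, 0.0214, 0.0809]
ee_rot: [0.0, 0.637, 0.771, 0.0]
contact_force: [0.1, -0.0, 0.9]
width: 0.0001
gripper_force: 0.4
```

Emit:
send_rows(increments=[{"gripper": 1,"linear": [0,0,-0.0004],"delta_rot": [0,0,0]},{"gripper": 1,"linear": [0,0,-0.0004],"delta_rot": [0,0,0]}])

```text
clock: 10.25
position: [0.5342, 0.0214, 0.0807]
ee_rot: [0.0, 0.637, 0.771, 0.0]
contact_force: [-0.0, 0.0, 3.8]
width: 0.0001
gripper_force: 1.6
```

Emit:
send_rows(increments=[{"gripper": 1,"linear": [0.002,0.0004,-0.0001],"delta_rot": [0,0,0]},{"gripper": 1,"linear": [0.004,0.0008,-0.0001],"delta_rot": [0,0,0]},{"gripper": 1,"linear": [0.006,0.0011,-0.0001],"delta_rot": [0,0,0]}])

```text
clock: 10.55
position: [0.5406, 0.0225, 0.0813]
ee_rot: [0.001, 0.637, 0.771, 0.0]
contact_force: [-2.1, 0.7, 8.6]
width: -0.0003
gripper_force: 3.7
```

Run:
```python
from h import *
print(needle('pics/g.png')[0])
```

```text
6.009201741647983
```

The needle dropped from 6.5 to 6.0 mm, so drawing towards +x leads to the low point. I continue, easing the force.

Emit:
send_rows(increments=[{"gripper": 1,"linear": [0.002,0.0004,0.0003],"delta_rot": [0,0,0]},{"gripper": 1,"linear": [0.004,0.0008,0.0003],"delta_rot": [0,0,0]},{"gripper": 1,"linear": [0.006,0.0011,0.0003],"delta_rot": [0,0,0]}])

```text
clock: 10.9
position: [0.5467, 0.0236, 0.0813]
ee_rot: [0.001, 0.637, 0.771, 0.0]
contact_force: [-1.1, 0.2, 6.1]
width: 0.0003
gripper_force: 3.1
```

Emit:
send_rows(increments=[{"gripper": 1,"linear": [0.002,0.0004,0],"delta_rot": [0,0,0]},{"gripper": 1,"linear": [0.004,0.0008,0],"delta_rot": [0,0,0]}])

```text
clock: 11.1
position: [0.5507, 0.0244, 0.0813]
ee_rot: [0.001, 0.637, 0.771, 0.0]
contact_force: [-1.6, -0.0, 5.1]
width: -0.0003
gripper_force: 3.1
```

Emit:
send_rows(increments=[{"gripper": 1,"linear": [0.002,0.0004,-0.0001],"delta_rot": [0,0,0]},{"gripper": 1,"linear": [0.004,0.0008,-0.0002],"delta_rot": [0,0,0]}])

```text
clock: 11.3
position: [0.5549, 0.0252, 0.0811]
ee_rot: [0.001, 0.637, 0.771, 0.0]
contact_force: [-0.1, 0.6, 5.0]
width: -0.0003
gripper_force: 2.1
```

Run:
```python
from h import *
print(needle('pics/g.png')[0])
```

```text
4.940920423583394
```

Emit:
send_rows(increments=[{"gripper": 1,"linear": [0,0,0.006],"delta_rot": [0,0,0]},{"gripper": 1,"linear": [-0.01,-0.0018,0.006],"delta_rot": [0,0,0]},{"gripper": 1,"linear": [-0.02,-0.0036,0.006],"delta_rot": [0,0,0]},{"gripper": 1,"linear": [-0.02,-0.0036,0.002],"delta_rot": [0,0,0]},{"gripper": 1,"linear": [-0.02,-0.0036,0.0005],"delta_rot": [0,0,0]},{"gripper": 1,"linear": [-0.02,-0.0036,-0.0001],"delta_rot": [0,0,0]},{"gripper": 1,"linear": [-0.02,-0.0036,-0.0001],"delta_rot": [0,0,0]}])

```text
clock: 12.05
position: [0.5336, 0.0217, 0.0805]
ee_rot: [-0.0, 0.637, 0.771, -0.0]
contact_force: [-2.2, 0.8, 4.8]
width: -0.0001
gripper_force: 2.5
```

Run:
```python
from h import *
print(needle('pics/g.png')[0])
```

```text
5.060018142979391
```

Emit:
send_rows(increments=[{"gripper": 1,"linear": [0.002,0.0004,0.0001],"delta_rot": [0,0,0]},{"gripper": 1,"linear": [0.004,0.0008,0.0002],"delta_rot": [0,0,0]},{"gripper": 1,"linear": [0.006,0.0011,0.0003],"delta_rot": [0,0,0]},{"gripper": 1,"linear": [0.008,0.0015,0.0003],"delta_rot": [0,0,0]},{"gripper": 1,"linear": [0.01,0.0019,0.0003],"delta_rot": [0,0,0]}])

```text
clock: 12.6
position: [0.5452, 0.0235, 0.0813]
ee_rot: [0.001, 0.637, 0.771, 0.001]
contact_force: [-1.2, -0.0, 6.3]
width: -0.0002
gripper_force: 3.1
```

Run:
```python
from h import *
print(needle('pics/g.png')[0])
```

```text
4.856707799071686
```

Emit:
send_rows(increments=[{"gripper": 1,"linear": [0.002,0.0004,0],"delta_rot": [0,0,0]},{"gripper": 1,"linear": [0.004,0.0008,0],"delta_rot": [0,0,0]},{"gripper": 1,"linear": [0.006,0.0011,0],"delta_rot": [0,0,0]},{"gripper": 1,"linear": [0.006,0.0011,0],"delta_rot": [0,0,0]}])

```text
clock: 13.05
position: [0.5516, 0.0246, 0.0813]
ee_rot: [0.001, 0.637, 0.771, 0.001]
contact_force: [-1.0, 0.8, 4.8]
width: -0.0002
gripper_force: 2.7
```

Run:
```python
from h import *
print(needle('pics/g.png')[0])
```

```text
4.895841308793282
```

The needle flattened out at about 4.86 mm and has begun to rise again, so this is the low point. I keep rolling the same way towards the high point, about 72 mm of rim.

Emit:
send_rows(increments=[{"gripper": 1,"linear": [0,0,0.006],"delta_rot": [0,0,0]},{"gripper": 1,"linear": [-0.01,-0.0019,0.006],"delta_rot": [0,0,0]},{"gripper": 1,"linear": [-0.018,-0.0034,0.006],"delta_rot": [0,0,0]},{"gripper": 1,"linear": [-0.018,-0.0034,0.002],"delta_rot": [0,0,0]},{"gripper": 1,"linear": [-0.018,-0.0034,0.0003],"delta_rot": [0,0,0]},{"gripper": 1,"linear": [-0.018,-0.0034,-0.0003],"delta_rot": [0,0,0]},{"gripper": 1,"linear": [-0.018,-0.0034,-0.0003],"delta_rot": [0,0,0]}])

```text
clock: 13.8
position: [0.5318, 0.0212, 0.0801]
ee_rot: [-0.0, 0.637, 0.771, -0.0]
contact_force: [-0.7, 0.4, 2.6]
width: -0.0001
gripper_force: 0.9
```

Emit:
send_rows(increments=[{"gripper": 1,"linear": [0.003,0.0006,0.0001],"delta_rot": [0,0,0]},{"gripper": 1,"linear": [0.006,0.0011,0.0003],"delta_rot": [0,0,0]},{"gripper": 1,"linear": [0.009,0.0017,0.0003],"delta_rot": [0,0,0]},{"gripper": 1,"linear": [0.012,0.0023,0.0003],"delta_rot": [0,0,0]},{"gripper": 1,"linear": [0.015,0.0028,0.0003],"delta_rot": [0,0,0]},{"gripper": 1,"linear": [0.018,0.0034,0.0002],"delta_rot": [0,0,0]},{"gripper": 1,"linear": [0.02,0.0038,0.0001],"delta_rot": [0,0,0]},{"gripper": 1,"linear": [0.02,0.0038,0.0001],"delta_rot": [0,0,0]}])

```text
clock: 14.6
position: [0.5539, 0.0252, 0.0812]
ee_rot: [0.001, 0.637, 0.771, 0.001]
contact_force: [0.0, 0.9, 4.8]
width: -0.0002
gripper_force: 2.6
```

Run:
```python
from h import *
print(needle('pics/g.png')[0])
```

```text
6.019781726125873
```

Emit:
send_rows(increments=[{"gripper": 1,"linear": [0,0,0.006],"delta_rot": [0,0,0]},{"gripper": 1,"linear": [-0.01,-0.0019,0.006],"delta_rot": [0,0,0]},{"gripper": 1,"linear": [-0.02,-0.0038,0.006],"delta_rot": [0,0,0]},{"gripper": 1,"linear": [-0.02,-0.0038,0.002],"delta_rot": [0,0,0]},{"gripper": 1,"linear": [-0.02,-0.0038,0.0005],"delta_rot": [0,0,0]},{"gripper": 1,"linear": [-0.02,-0.0038,-0.0001],"delta_rot": [0,0,0]},{"gripper": 1,"linear": [-0.02,-0.0038,-0.0001],"delta_rot": [0,0,0]}])

```text
clock: 15.35
position: [0.5317, 0.0212, 0.0801]
ee_rot: [-0.0, 0.637, 0.771, -0.0]
contact_force: [-1.2, -0.5, 1.3]
width: 0.0002
gripper_force: 0.9
```

Emit:
send_rows(increments=[{"gripper": 1,"linear": [0.003,0.0006,0.0001],"delta_rot": [0,0,0]},{"gripper": 1,"linear": [0.006,0.0011,0.0003],"delta_rot": [0,0,0]},{"gripper": 1,"linear": [0.009,0.0017,0.0003],"delta_rot": [0,0,0]},{"gripper": 1,"linear": [0.012,0.0023,0.0003],"delta_rot": [0,0,0]},{"gripper": 1,"linear": [0.015,0.0028,0.0003],"delta_rot": [0,0,0]},{"gripper": 1,"linear": [0.018,0.0034,0.0002],"delta_rot": [0,0,0]},{"gripper": 1,"linear": [0.02,0.0038,0.0001],"delta_rot": [0,0,0]},{"gripper": 1,"linear": [0.02,0.0038,0.0001],"delta_rot": [0,0,0]}])

```text
clock: 16.15
position: [0.5538, 0.0254, 0.0811]
ee_rot: [0.001, 0.637, 0.771, 0.001]
contact_force: [-0.6, 1.4, 5.3]
width: 0.0002
gripper_force: 2.6
```

Run:
```python
from h import *
print(needle('pics/g.png')[0])
```

```text
7.782774214766093
```

Emit:
send_rows(increments=[{"gripper": 1,"linear": [0,0,0.006],"delta_rot": [0,0,0]},{"gripper": 1,"linear": [-0.01,-0.0019,0.006],"delta_rot": [0,0,0]},{"gripper": 1,"linear": [-0.02,-0.0038,0.006],"delta_rot": [0,0,0]},{"gripper": 1,"linear": [-0.02,-0.0038,0.002],"delta_rot": [0,0,0]},{"gripper": 1,"linear": [-0.02,-0.0038,0.0005],"delta_rot": [0,0,0]},{"gripper": 1,"linear": [-0.02,-0.0038,-0.0001],"delta_rot": [0,0,0]},{"gripper": 1,"linear": [-0.02,-0.0038,-0.0001],"delta_rot": [0,0,0]}])

```text
clock: 16.9
position: [0.5317, 0.0212, 0.0801]
ee_rot: [-0.0, 0.637, 0.771, -0.0]
contact_force: [-1.3, 0.3, 1.3]
width: -0.0001
gripper_force: 0.9
```

Emit:
send_rows(increments=[{"gripper": 1,"linear": [0.003,0.0006,0.0001],"delta_rot": [0,0,0]},{"gripper": 1,"linear": [0.006,0.0011,0.0003],"delta_rot": [0,0,0]},{"gripper": 1,"linear": [0.009,0.0017,0.0003],"delta_rot": [0,0,0]},{"gripper": 1,"linear": [0.012,0.0023,0.0003],"delta_rot": [0,0,0]},{"gripper": 1,"linear": [0.015,0.0028,0.0003],"delta_rot": [0,0,0]},{"gripper": 1,"linear": [0.018,0.0034,0.0002],"delta_rot": [0,0,0]},{"gripper": 1,"linear": [0.02,0.0038,0.0001],"delta_rot": [0,0,0]},{"gripper": 1,"linear": [0.02,0.0038,0.0001],"delta_rot": [0,0,0]}])

```text
clock: 17.7
position: [0.5539, 0.0254, 0.0812]
ee_rot: [0.001, 0.637, 0.771, 0.001]
contact_force: [0.0, 1.0, 4.1]
width: 0.0001
gripper_force: 2.6
```

Run:
```python
from h import *
print(needle('pics/g.png')[0])
```

```text
9.000930673567787
```

Emit:
send_rows(increments=[{"gripper": 1,"linear": [0,0,0.006],"delta_rot": [0,0,0]},{"gripper": 1,"linear": [-0.01,-0.0019,0.006],"delta_rot": [0,0,0]},{"gripper": 1,"linear": [-0.02,-0.0038,0.006],"delta_rot": [0,0,0]},{"gripper": 1,"linear": [-0.02,-0.0038,0.002],"delta_rot": [0,0,0]},{"gripper": 1,"linear": [-0.02,-0.0038,0.0005],"delta_rot": [0,0,0]},{"gripper": 1,"linear": [-0.02,-0.0038,-0.0001],"delta_rot": [0,0,0]},{"gripper": 1,"linear": [-0.02,-0.0038,-0.0001],"delta_rot": [0,0,0]}])

```text
clock: 18.45
position: [0.5318, 0.0212, 0.0801]
ee_rot: [-0.0, 0.637, 0.771, -0.0]
contact_force: [-1.1, 1.0, 1.8]
width: 0.0002
gripper_force: 0.9
```

Emit:
send_rows(increments=[{"gripper": 1,"linear": [0.003,0.0006,0.0001],"delta_rot": [0,0,0]},{"gripper": 1,"linear": [0.006,0.0011,0.0003],"delta_rot": [0,0,0]},{"gripper": 1,"linear": [0.006,0.0011,0.0003],"delta_rot": [0,0,0]}])

```text
clock: 18.75
position: [0.5395, 0.0226, 0.0813]
ee_rot: [0.001, 0.637, 0.771, 0.001]
contact_force: [-1.5, 1.3, 4.8]
width: -0.0001
gripper_force: 2.6
```

Run:
```python
from h import *
print(needle('pics/g.png')[0])
```

```text
8.91952864909142
```

Emit:
send_rows(increments=[{"gripper": 1,"linear": [0.003,0.0006,0],"delta_rot": [0,0,0]},{"gripper": 1,"linear": [0.006,0.0011,0],"delta_rot": [0,0,0]},{"gripper": 1,"linear": [0.009,0.0017,0],"delta_rot": [0,0,0]},{"gripper": 1,"linear": [0.012,0.0023,-0.0001],"delta_rot": [0,0,0]},{"gripper": 1,"linear": [0.012,0.0023,-0.0001],"delta_rot": [0,0,0]}])

```text
clock: 19.3
position: [0.5517, 0.0249, 0.0813]
ee_rot: [0.001, 0.637, 0.771, 0.001]
contact_force: [-1.6, 0.9, 5.8]
width: -0.0004
gripper_force: 2.9
```

Run:
```python
from h import *
print(needle('pics/h.png')[0])
```

```text
8.207213304243451
```

The needle has passed its peak (9.0, 8.92, then 8.21 mm). The peak lies about 41° back, so I roll back about 17 mm of rim.

Emit:
send_rows(increments=[{"gripper": 1,"linear": [-0.003,-0.0006,0.0001],"delta_rot": [0,0,0]},{"gripper": 1,"linear": [-0.006,-0.0011,0.0001],"delta_rot": [0,0,0]},{"gripper": 1,"linear": [-0.009,-0.0017,0.0001],"delta_rot": [0,0,0]},{"gripper": 1,"linear": [-0.012,-0.0023,0.0001],"delta_rot": [0,0,0]},{"gripper": 1,"linear": [-0.015,-0.0028,0],"delta_rot": [0,0,0]},{"gripper": 1,"linear": [-0.0165,-0.0031,-0.0001],"delta_rot": [0,0,0]},{"gripper": 1,"linear": [-0.0165,-0.0031,-0.0001],"delta_rot": [0,0,0]}])

```text
clock: 20.05
position: [0.5331, 0.0213, 0.0803]
ee_rot: [-0.0, 0.637, 0.771, -0.0]
contact_force: [-1.2, 0.1, 5.4]
width: -0.0002
gripper_force: 2.4
```

Run:
```python
from h import *
from scipy.optimize import least_squares
print(needle('pics/i.png')[0])
a=np.radians([0,15.5,50.4,78.5,94,147.8,201.5,255,274,303.6]);r=np.array([6.55,6.0,5,4.86,4.9,6.02,7.78,9,8.92,8.21])
f=least_squares(lambda p:p[0]+2*np.cos(a-p[1])-r,[7,4.5]); print(f.x[0],np.degrees(f.x[1]),f.fun.round(2))
```

```text
9.00881429446883
6.841740583484659 260.9076749288968 [-0.02  0.01  0.12 -0.02 -0.01  0.04  0.08 -0.17 -0.13  0.1 ]
```

The fit puts the peak at 261°, and the shaft is at about 259° reading 9.0 mm. I lift straight off and back away.

Emit:
send_rows(increments=[{"gripper": 1,"linear": [0,0,0.003],"delta_rot": [0,0,0]},{"gripper": 1,"linear": [0,0,0.02],"delta_rot": [0,0,0]},{"gripper": 1,"linear": [0,0,0.06],"delta_rot": [0,0,0]},{"gripper": 1,"linear": [0,-0.04,0.1],"delta_rot": [0,0,0]},{"gripper": 1,"linear": [-0.02,-0.08,0.12],"delta_rot": [0,0,0]},{"gripper": 1,"linear": [-0.04,-0.12,0.12],"delta_rot": [0,0,0]},{"gripper": 1,"linear": [-0.05,-0.15,0.12],"delta_rot": [0,0,0]},{"gripper": 1,"linear": [-0.05,-0.15,0.12],"delta_rot": [0,0,0]}])

```text
clock: 20.9
position: [0.4821, -0.1319, 0.2002]
ee_rot: [0.0, 0.639, 0.77, -0.001]
contact_force: [0.4, 0.6, 0.8]
width: 0.0001
gripper_force: 0.0
```

Run:
```python
from h import *
print(needle('pics/j.png')[0])
d=cam('top');s=cam('side')
a=cv2.resize(d['pixels'][125:225,245:355],None,fx=4,fy=4,interpolation=cv2.INTER_CUBIC)
b=cv2.resize(s['pixels'][165:265,285:375],None,fx=4,fy=4,interpolation=cv2.INTER_CUBIC)
cv2.imwrite('pics/k.png',np.hstack([a,b]))
```

```text
9.024027475486015
```

View pics/k.png

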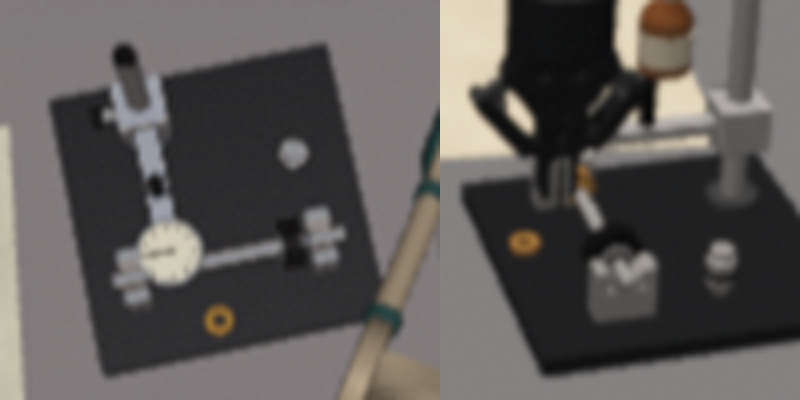

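The view shows the shaft seated in both V-blocks. The needle points to the left (about 9.0 mm) at dial (170,252), the bystanders are unmoved and the gripper is clear. I hand the job in.

```bash
python3 -c "
from rig import sign_off
print(sign_off())"
```

```text
the job is handed in; nothing more can be done
None
```

The job is handed in: the carriage was set at about 6.5 mm, the cam was rolled through its low point (about 4.9 mm on the dial), and it was left at its high point (about 9.0 mm) with the shaft seated and the gripper clear; no verdict came back.

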